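# Put the wire-forming rods away in the clip rack

## Robot

A 6-joint arm with a two-finger parallel gripper is mounted at the origin on the work surface. World frame = base frame: x ahead of the robot, y to its left, z up, the work surface at z = 0. Lengths are in mm, angles in rad, forces in N, time in s.
With the tool pointing down it reaches from about 300 to 775 mm from the base axis. Payload 14.6 kg.
Tool frame: the origin (TCP) lies midway between the tips of the shut fingers; the grasp point (between the pads) lies 19 mm behind it (manip.hold_point_z is the distance from the TCP to the grasp point, in mm); z points along the fingers, y is the direction in which the jaws open and shut (so a half turn about z gives the same grasp; the last joint's range is limited). The gripper opens to 94 mm and grips with 3 to 60 N. Pads are 16 mm wide; open, the fingers measure 119 mm over their backs; the gripper's body (75 mm by 177 mm) begins 78 mm behind the grasp point.
Start: joints at [1.1, 0.3, 1.521, -0, 1.321, -0.067], TCP at [216.1, 505.757, 205.446] pointing down, gripper open.
Joint ranges: [-3.03, 3.03], [-0.79, 2.21], [0.23, 2.52], [-1.04, 4.18], [0, 3.07], [-2.55, 2.55]. Speed limits (rad/s): [2.22, 2.22, 2.57, 3.14, 3.14, 3.14].

## Interface

Orientations are given as [roll, pitch, yaw] about the fixed x, y, z axes, in that order (R = Rz(yaw) Ry(pitch) Rx(roll)).
In Python, from cell import manip gives the robot as it stands.
- The arm moves only by the shell command python3 -m crank 'ROWS' [OPENING] [FORCE]. ROWS is JSON, a list of rows, each an object with "offset": the shift along the world's x, y, z in m, a list of three; "spin": the turn about the world's z in degrees. In form: [{"offset": [dx, dy, dz], "spin": spin}, ...]. A call has exactly 8 rows; each row is the pose to reach, as a shift and turn from the pose measured when the call began; what a row does not reach only later rows make up. A row lasts 1/12 s, in which the tool goes at most 41.7 mm and 7.16 degrees, less where a joint would pass 70% of its speed; a pose out of reach is approached as far as the arm can. A call with a gripper value outside its range is refused whole. OPENING is the opening, from 0 (shut) to 1 (fully open), set as the call begins (- or left out, the last holds). The fingers move at their own pace and stop on an object; FORCE is the grip in N (left out, the last holds). Time passes only in rows, so rows that repeat a pose let the fingers close, or fill a call up. It gives the time, the measured TCP pose, the force and the opening at its end, in the units of the state.
- manip.read_state(): the state, without advancing time (a new reading comes with each control period).
- manip.camera(name): name is "side" or "top"; returns a dict with "pixels" (480x640x3 uint8, red, green, blue), "fx", "fy", "cx", "cy" (pixels), "extrinsics" (4x4, takes a point from world to camera coordinates). Camera axes: x right, y down, z forward; pixel columns grow to the right and rows downward; lengths in mm; the calibration is good to about 2 mm. A picture is of the moment at which its call begins. There is no depth.
- manip.sign_off(): hands the job in, once; it reports no verdict.
Trained networks look in a picture, given as the dict that the camera call returned (one of the last four; its "shot" number tells which), for a name from the list of things; names that differ only in an ending like _2 or _b are one class to them, and where a whole thing is asked for, a point or a joint stands for the part that bears it (a point fixed in the world has none). Each returns a list of dicts, best first, with "conf" (0 to 1); they miss things now and then, are a little off and sometimes report something else, mostly with a low value. They report only what shows in the picture. A call takes as long as a camera call. They do not tell look-alikes from the thing itself.
- manip.search_frame(picture, name): "location" ([x, y, z] in mm, in world coordinates, good to about 4 mm: the middle of the surface that is visible of it).
- manip.masks_of(picture, name): "mask" (480x640 bool, what is visible of it).
The state is a dict: "clock": time; "joints": joint angles; "qd": joint speeds; "effort": joint torques, N m; "eef_pos": TCP position; "eef_rot": TCP orientation; "wrist_force": force on the tool from outside, world axes, zero at the start; "moment": the same for the moment, N m; "finger_gap": finger opening in mm.
Only numpy, scipy, OpenCV 4.12 (cv2) and the standard library are available. Lean on these libraries where they do the work, as an engineer would, in place of code of your own. Each camera call takes 0.05 s, during which the arm holds its last target. There are 200 camera calls.

## Task

Put the three wooden wire-forming rods from the table into the clip rack in size order: the thinnest into the narrowest pair of clips at the left end as the robot sees it, the middle one in the middle, the thickest into the widest pair at the right end. Lay each rod across its front and back clip, roughly centred end to end, and press it straight down until it has clicked fully home in both; then let go. Leave the other things on the table where they are.

Things in the scene. Friction and masses are not known exactly. Their poses are not given: they have to be found in the camera images.
- rack: Low fixed rack: plywood base 112 (x) x 200 (y) x 8 mm, two wooden rails along y, tops at 22 mm, each with three upward-opening spring-steel clips up to 67 mm high. Front and back clips in line (14 mm wide, from 35 to 49 mm either side of the middle; open gap between) make three places 64 mm apart, for bigger rods from left (+y) to right. Origin: underside centre, z up, x along the rods.
- home_thin (a point): Point midway between front and back clip of the rack's leftmost (+y) place, for the thin rod: where the middle of that rod's axis lies when clicked home, 45 mm above the table. Axes as the rack's; the rod lies along x, either way round. Each clip has two sprung jaws with inward lips that hold the rod down.
- home_middle (a point): Point midway between front and back clip of the rack's middle place, for the middle rod: where the middle of that rod's axis lies when clicked home, 45 mm above the table. Axes as the rack's; the rod lies along x, either way round. Pressed straight down with about 10 N in all, a rod spreads the jaws and clicks past the lips onto its dark seat.
- home_thick (a point): Point midway between front and back clip of the rack's rightmost (-y) place, for the thick rod: where the middle of that rod's axis lies when clicked home, 45 mm above the table. Axes as the rack's; the rod lies along x, either way round. A rod merely laid on the lips lies 10 mm or more too high.
- rod_thin: The thin wire-forming rod, loose on the table: dark wood dowel 14 mm in diameter, 160 mm long in all, with a square black cap (20 mm square, 8 mm thick) on each end so that it does not roll; about 30 g. Origin at the middle of its axis (10 mm above the table as it lies), x along the axis; the ends are alike. Grip it near the middle across its x.
- rod_middle: The middle wire-forming rod, loose on the table: dark wood dowel 20 mm in diameter, 160 mm long in all, with a square black cap (26 mm square, 8 mm thick) on each end so that it does not roll; about 50 g. Origin at the middle of its axis (13 mm above the table as it lies), x along the axis; the ends are alike. Grip it near the middle across its x.
- rod_thick: The thick wire-forming rod, loose on the table: dark wood dowel 26 mm in diameter, 160 mm long in all, with a square black cap (32 mm square, 8 mm thick) on each end so that it does not roll; about 80 g. Origin at the middle of its axis (16 mm above the table as it lies), x along the axis; the ends are alike. Grip it near the middle across its x.
- bead_jar: Small clear jar of beads with white lid, 47 mm wide, 62 mm tall; a bystander, to be left alone. Origin: centre of its underside.
- spool: Spool of copper wire standing on its flange, 52 mm wide, 34 mm tall; a bystander, to be left alone. Origin: centre of its underside.
- bangle: Beaded bangle lying flat, 77 mm outside, 11 mm tall; a bystander, to be left alone. Origin: centre of its underside.
- pliers: Flat-nose pliers lying flat, 130 mm long (x to the jaws), 12 mm thick; a bystander, to be left alone. Origin: centre of its underside.
There are look-alikes about, which are no part of the job. What is shaped like the rod_thin but pink or white is not meant.

How it is judged (in metres and radians):
At the end, for the whole second after the job is handed in: Each rod rests in its own place (thin left, middle middle, thick right): its middle within 15 mm along the rod, 4 mm sideways and 3 mm in height of that place's home point, its axis within 0.07 rad of the rack's x, at rest and released (x of rod_thin in the frame of home_thin between -0.015 and 0.015 m and y of rod_thin in the frame of home_thin between -0.004 and 0.004 m and z of rod_thin in the frame of home_thin between -0.003 and 0.003 m and angle between the x axis of rod_thin and the x axis of home_thin, either way round below 0.07 rad and linear speed of each of rod_thin, rod_middle, rod_thick below 0.02 m/s and x of rod_middle in the frame of home_middle between -0.015 and 0.015 m and y of rod_middle in the frame of home_middle between -0.004 and 0.004 m and z of rod_middle in the frame of home_middle between -0.003 and 0.003 m and angle between the x axis of rod_middle and the x axis of home_middle, either way round below 0.07 rad and x of rod_thick in the frame of home_thick between -0.015 and 0.015 m and y of rod_thick in the frame of home_thick between -0.004 and 0.004 m and z of rod_thick in the frame of home_thick between -0.003 and 0.003 m and angle between the x axis of rod_thick and the x axis of home_thick, either way round below 0.07 rad); the robot touches nothing.
It fails at once if a bystander (jar, spool, bangle or pliers) was pushed more than 40 mm from its place (distance of any of bead_jar, spool, bangle, pliers from where it was at the start of the episode above 0.04 m).
It also fails if it takes over 72 s, if anything falls off the work surface, if the arm or the gripper's body presses on something with over 40 N, if the wrist force passes 120 N, or if a joint passes its speed limit or range.

## Working session

There is one attempt and no reset: what is moved stays moved. The work goes in short steps, Python scripts to look and compute and a shell command to move; the robot and the scene stay as the last step left them, time stands still between calls to the robot, and variables do not carry over. Pictures are saved under pics/ and viewed, about 8 in all and at most 12, crops included, and the job is handed in when it is done.

```bash
mkdir -p pics; ls; python3 - <<'E'
from cell import manip
import cv2
s=manip.read_state(); print(s)
for n in("top","side"):
    p=manip.camera(n); cv2.imwrite(f"pics/{n}0.png",p["pixels"][:,:,::-1]); print(n,p["fx"],p["cx"],p["cy"],p["extrinsics"].round(3).tolist())
    for k in("rod_thin","rod_middle","rod_thick","rack","home_thin","bead_jar","spool","bangle","pliers"):
        print(k,[(d["location"] if isinstance(d["location"],list) else d["location"].round().tolist(),round(d["conf"],2)) for d in manip.search_frame(p,k)][:4])
E
```

```text
pics
{'clock': 0.0, 'joints': array([ 1.10038265e+00,  3.00462195e-01,  1.52158532e+00, -4.39488848e-06,
        1.32066173e+00, -6.65786515e-02]), 'qd': array([5.73678759e-05, 4.05539507e-04, 1.18679483e-03, 4.84131233e-04,
       5.55878848e-04, 1.39129134e-03]), 'effort': array([-1.84456570e-03, -5.31807590e+01, -3.52740026e+01,  7.08691031e-02,
        2.44240573e-02, -6.90851493e-05]), 'eef_pos': array([215.99859787, 505.53403475, 204.88941037]), 'eef_rot': array([-3.14047825e+00, -7.00391364e-05,  2.73775868e+00]), 'wrist_force': array([0.35590781, 0.19820594, 1.30082036]), 'moment': array([-0.0730157 ,  0.01316008,  0.01620976]), 'finger_gap': 94.30570571018491}
top 492.00556932059413 312.17217399337255 236.92134821457006 [[0.027, -1.0, 0.016, -91.129], [-0.981, -0.029, -0.19, 489.885], [0.191, -0.01, -0.982, 1018.423], [0.0, 0.0, 0.0, 1.0]]
rod_thin [([246.1, -404.9, 15.2], 0.95), ([473.8, -298.3, 18.2], 0.69)]
rod_middle [([475.9, -89.2, 21.3], 0.9), ([502.5, 165.3, 8.1], 0.31)]
rod_thick [([479.1, -194.9, 25.2], 0.79)]
rack [([498.7, 162.8, 5.9], 0.69)]
home_thin [([499.0, 
[... 153 characters left out ...]
.56)]
pliers [([720.1, -149.7, 12.3], 0.82), ([476.7, -91.3, 22.5], 0.37)]
side 434.12619985909106 323.7776891995245 243.60337010362628 [[-1.0, -0.026, -0.003, 474.04], [-0.015, 0.632, -0.775, 115.35], [0.022, -0.775, -0.632, 857.968], [0.0, 0.0, 0.0, 1.0]]
rod_thin [([314.6, 205.5, 15.3], 0.83), ([473.8, -292.4, 16.7], 0.8), ([241.1, -399.5, 15.5], 0.8)]
rod_middle [([476.6, -88.4, 20.7], 0.92)]
rod_thick [([480.4, -184.2, 21.8], 0.59)]
rack [([504.7, 193.5, 12.8], 0.89)]
home_thin [([500.5, 191.0, 4.9], 0.86)]
bead_jar [([404.5, 19.9, 50.6], 0.94)]
spool [([670.2, 12.9, 39.6], 0.88)]
bangle [([700.9, 131.8, 10.2], 0.86)]
pliers [([725.0, -145.3, 10.3], 0.93), ([471.0, -296.5, 17.9], 0.74)]
```

View pics/top0.png

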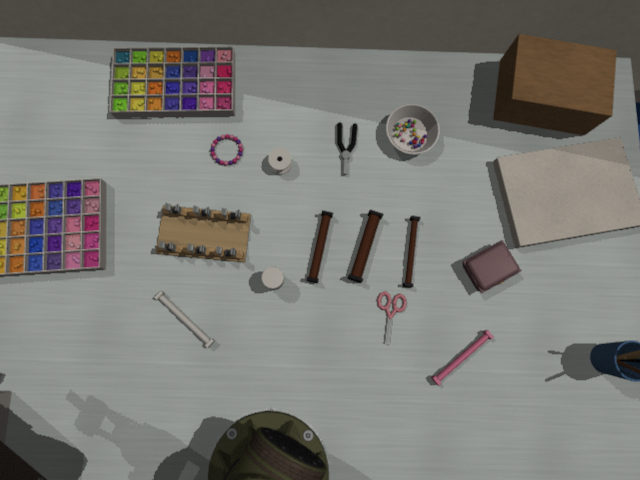

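View pics/side0.png

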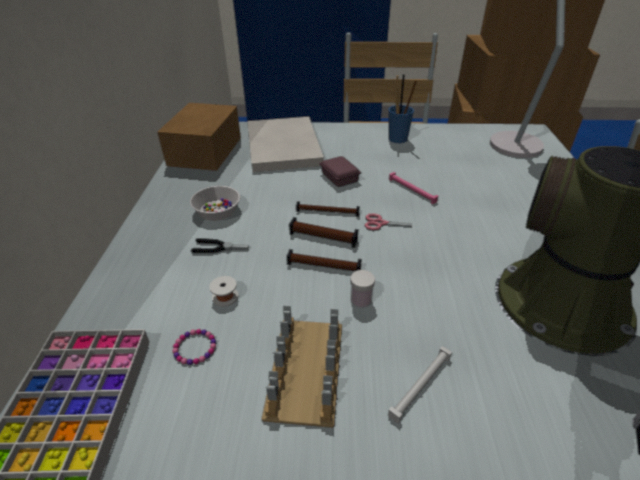

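Top view: the dark rods are middle at (320,247), thick at (366,247) and thin at (411,252). The look-alikes are white at (185,319) and pink at (463,357), and both are ruled out by colour. The rack is at (204,234), the jar at (272,278), the spool at (280,161) and the pliers at (346,148). Next: an enlarged crop to confirm, plus mask measurements.

```bash
cat > h.py <<'E'
from cell import manip
import numpy as np, cv2
def proj(p,X):
    X=np.atleast_2d(X); c=X@p["extrinsics"][:3,:3].T+p["extrinsics"][:3,3]
    return np.c_[p["fx"]*c[:,0]/c[:,2]+p["cx"],p["fy"]*c[:,1]/c[:,2]+p["cy"]]
def back(p,uv,z):
    uv=np.atleast_2d(uv).astype(float); R=p["extrinsics"][:3,:3];t=p["extrinsics"][:3,3]
    o=-R.T@t; d=np.c_[(uv[:,0]-p["cx"])/p["fx"],(uv[:,1]-p["cy"])/p["fy"],np.ones(len(uv))]@R
    return o+d*((z-o[2])/d[:,2])[:,None]
E
python3 - <<'E'
from h import *
P={n:manip.camera(n) for n in("top","side")}
for n,z in(("rod_thin",10),("rod_middle",13),("rod_thick",16)):
  for c in P:
    for d in manip.masks_of(P[c],n)[:3]:
        m=d["mask"]; vu=np.argwhere(m)
        col=P[c]["pixels"][m].mean(0).round()
        X=back(P[c],vu[:,::-1],z+ (3 if c=="top" else 3))[:,:2].astype(np.float32)
        (cx,cy),(w,h),a=cv2.minAreaRect(X); b=cv2.boxPoints(((cx,cy),(w,h),a)); 
        e=b[1]-b[0] if np.linalg.norm(b[1]-b[0])>np.linalg.norm(b[2]-b[1]) else b[2]-b[1]
        print(n,c,round(d["conf"],2),col,"ctr",round(cx,1),round(cy,1),"size",round(w,1),round(h,1),"ang",round(np.degrees(np.arctan(e[1]/e[0])),1))
t=P["top"]["pixels"];s=P["side"]["pixels"]
a=cv2.resize(t[195:275,145:265],(600,400),interpolation=cv2.INTER_CUBIC)
b=cv2.resize(s[300:440,250:360],(440,560),interpolation=cv2.INTER_CUBIC)
cv2.imwrite("pics/rack_top.png",a[:,:,::-1]);cv2.imwrite("pics/rack_side.png",b[:,:,::-1])
r=cv2.resize(t[195:295,295:435],(700,500),interpolation=cv2.INTER_CUBIC);cv2.imwrite("pics/rods.png",r[:,:,::-1])
E
```

```text
rod_thin top 0.94 [136. 134. 128.] ctr 312.2 193.3 size 165.3 23.4 ang 49.9
rod_thin top 0.92 [56. 39. 31.] ctr 473.8 -299.3 size 22.7 163.6 ang -5.8
rod_thin top 0.7 [133.  80.  94.] ctr 247.6 -407.1 size 23.5 163.8 ang -49.9
rod_thin side 0.86 [120.  71.  87.] ctr 249.1 -401.6 size 34.4 174.1 ang -50.0
rod_thin side 0.82 [61. 50. 45.] ctr 475.7 -296.3 size 44.7 162.8 ang -6.9
rod_thin side 0.68 [135. 135. 132.] ctr 311.6 195.0 size 171.5 23.7 ang 50.1
rod_middle top 0.61 [54. 36. 27.] ctr 479.4 -95.1 size 25.2 163.7 ang -10.9
rod_thick top 0.92 [52. 32. 23.] ctr 482.9 -196.0 size 28.4 161.5 ang -17.3
rod_thick top 0.66 [108.  93.  70.] ctr 501.0 163.3 size 199.5 116.5 ang 86.3
rod_thick side 0.88 [52. 37. 30.] ctr 483.9 -191.2 size 66.6 170.3 ang -15.3
```

View pics/rack_top.png

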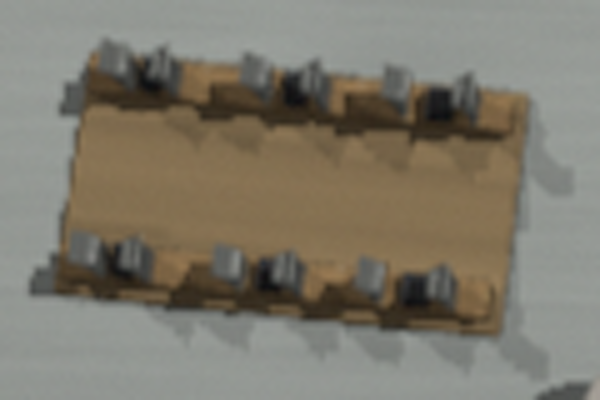

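View pics/rack_side.png

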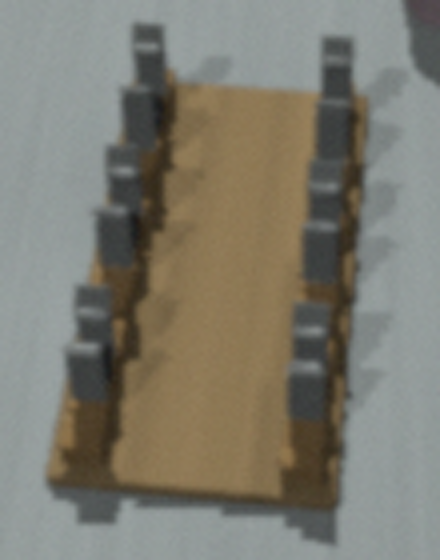

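View pics/rods.png

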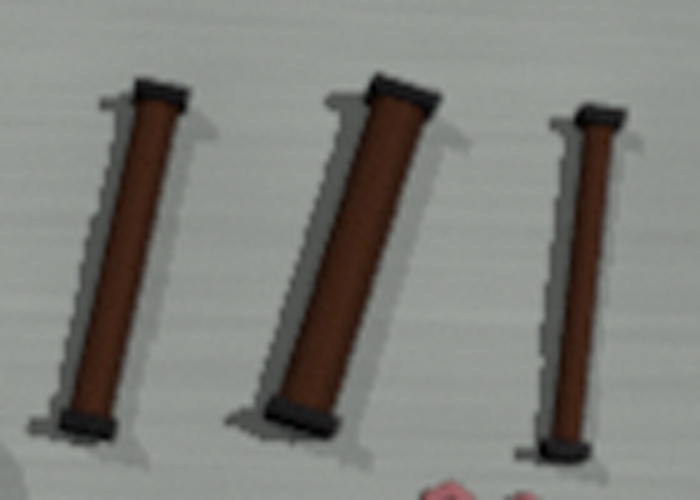

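Rods crop: all three are dark brown with black caps. Left to right in crop pixels they are middle (125,260), thick (350,255) and thin (580,285). Rack crops: three places with the widest on the right (-y), and the base corners show clearly. Next I fit the rack pose from the base corners in both views.

```bash
cat > fit.py <<'E'
from h import *
from scipy.optimize import least_squares
P={n:manip.camera(n) for n in("top","side")}
ob={"top":[((527,92),(56,-100,8)),((500,335),(-56,-100,4)),((57,292),(-56,100,8))],
    "side":[((48,482),(56,100,8)),((338,508),(-56,100,0)),((368,95),(-56,-100,8))]}
sc={"top":(5,(145,195)),"side":(4,(250,300))}
def W(q,m):
    x,y,a=q; m=np.atleast_2d(m).astype(float); c,s=np.cos(a),np.sin(a)
    return np.c_[x+c*m[:,0]-s*m[:,1],y+s*m[:,0]+c*m[:,1],m[:,2]]
def uvs(c): 
    k,o=sc[c]; return (np.array([a for a,_ in ob[c]])+.5)/k-.5+o, np.array([b for _,b in ob[c]])
def res(q,cs): return np.concatenate([(proj(P[c],W(q,uvs(c)[1]))-uvs(c)[0]).ravel() for c in cs])
for cs in(["top"],["side"],["top","side"]):
    r=least_squares(res,[500,165,0],x_scale=[1,1,.01],args=(cs,)); print(cs,r.x[:2].round(1),np.degrees(r.x[2]).round(2),r.fun.round(1))
q=r.x
ims=[]
for c in P:
    k,o=sc[c]; h,w=((80,120) if c=="top" else (140,110))
    im=cv2.resize(P[c]["pixels"][o[1]:o[1]+h,o[0]:o[0]+w],None,fx=k,fy=k,interpolation=cv2.INTER_CUBIC)[:,:,::-1].copy()
    pt=lambda m:np.int32(((proj(P[c],W(q,m))-o+.5)*k-.5).round())
    for z in(0,8): cv2.polylines(im,[pt([(56,100,z),(56,-100,z),(-56,-100,z),(-56,100,z)])],True,(0,0,255),1)
    for y in(64,0,-64):
        for s in(42,-42): cv2.polylines(im,[pt([(s,y,22),(s,y,45),(s,y,67)])],False,(0,255,0),1)
        cv2.polylines(im,[pt([(-49,y,67),(49,y,67)])],False,(255,0,255),1)
    ims.append(im)
H=max(i.shape[0] for i in ims); ov=np.hstack([cv2.copyMakeBorder(i,0,H-i.shape[0],0,0,cv2.BORDER_CONSTANT) for i in ims])
cv2.imwrite("pics/fit.png",cv2.resize(ov,None,fx=.76,fy=.76,interpolation=cv2.INTER_AREA))
for n,y in(("thin",64),("mid",0),("thick",-64)): print(n,W(q,(0,y,45)).round(1))
E
python3 fit.py
```

```text
['top'] [502.3 166.8] -3.71 [ 0.5 -0.3  0.3  0.1 -0.8  0.1]
['side'] [501.1 167. ] -3.1 [-0.3 -0.7  0.6  1.1 -0.3 -0.7]
['top', 'side'] [501.3 167. ] -3.23 [ 0.3 -0.3  0.5  0.2 -0.8  1.  -0.6 -0.8  0.3  1.1 -0.4 -0.7]
thin [[504.9 230.9  45. ]]
mid [[501.3 167.   45. ]]
thick [[497.7 103.1  45. ]]
```

View pics/fit.png

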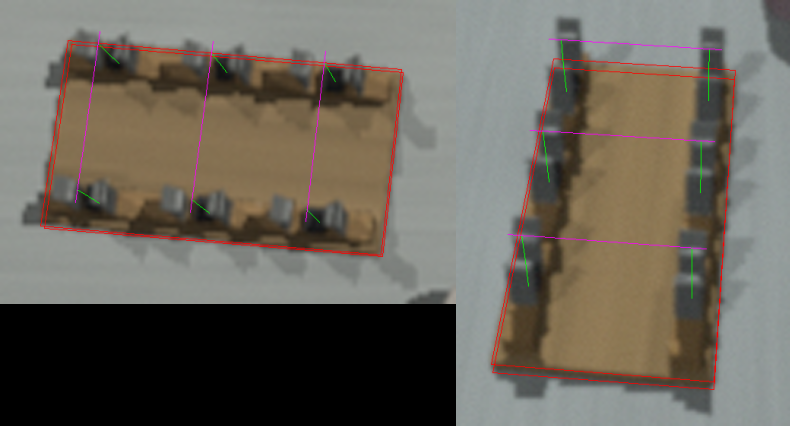

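The fit agrees across both cameras to about 1 mm: rack at (501.5,167), yaw about -3.4°, and the green and magenta place lines run between the jaws. I start with the thin rod at (475,-298), angle -6°.

```bash
python3 -m crank '[{"offset":[0.013,-0.039,0],"spin":2},{"offset":[0.026,-0.078,0],"spin":4},{"offset":[0.039,-0.117,0],"spin":6},{"offset":[0.052,-0.156,0],"spin":8},{"offset":[0.065,-0.195,0],"spin":10},{"offset":[0.078,-0.234,0],"spin":12},{"offset":[0.091,-0.273,0],"spin":14},{"offset":[0.104,-0.312,0],"spin":16}]' 0.5 40
python3 -m crank '[{"offset":[0.013,-0.039,0],"spin":1},{"offset":[0.026,-0.078,0],"spin":1},{"offset":[0.039,-0.117,0],"spin":1},{"offset":[0.052,-0.156,0],"spin":1},{"offset":[0.065,-0.195,0],"spin":1},{"offset":[0.078,-0.234,0],"spin":1},{"offset":[0.091,-0.273,0],"spin":1},{"offset":[0.104,-0.312,0],"spin":1}]'
```

```text
clock: 2.17
eef_pos: [320.1, 192.0, 205.7]
eef_rot: [3.141, 0.001, 3.019]
wrist_force: [1.1, -0.4, -0.1]
finger_gap: 47.5
clock: 2.83
eef_pos: [424.3, -122.3, 205.9]
eef_rot: [3.141, 0.001, 3.036]
wrist_force: [1.4, 0.6, 0.4]
finger_gap: 46.6
```

```bash
python3 -m crank '[{"offset":[0.012,-0.04,0],"spin":0},{"offset":[0.023,-0.08,0],"spin":0},{"offset":[0.035,-0.12,0],"spin":0},{"offset":[0.046,-0.16,0],"spin":0},{"offset":[0.051,-0.176,-0.03],"spin":0},{"offset":[0.051,-0.176,-0.07],"spin":0},{"offset":[0.051,-0.176,-0.11],"spin":0},{"offset":[0.051,-0.176,-0.14],"spin":0}]'
python3 - <<'E'
from h import *
ims=[]
for c in("top","side"):
    p=manip.camera(c); s=manip.read_state()["eef_pos"]
    u=proj(p,[[475,-298,10],[479,-94,13],[483,-194,16],s,[s[0],s[1],10]]).round(1); print(c,s.round(1),u.tolist())
    im=p["pixels"][:,:,::-1].copy()
    x,y=int(u[0,0]),int(u[0,1]); x0,y0=max(0,x-60),max(y-60,0); im=cv2.resize(im[y0:y0+120,x0:x0+120],None,fx=3.3,fy=3.3,interpolation=cv2.INTER_CUBIC)
    for k,v in zip(u,[(0,255,0)]*3+[(0,0,255),(255,0,255)]): cv2.circle(im,tuple(int(t) for t in (k-(x0,y0))*3.3),3,v,-1)
    ims.append(im)
cv2.imwrite("pics/g1.png",np.hstack(ims))
E
```

```text
clock: 3.5
eef_pos: [474.2, -298.1, 62.7]
eef_rot: [3.14, -0.001, 3.036]
wrist_force: [0.0, -0.3, -0.1]
finger_gap: 47.1
top [ 472.4 -296.5   57.8] [[410.2, 250.5], [319.2, 245.9], [364.2, 245.2], [414.2, 248.1], [409.5, 251.7]]
side [ 473.1 -296.9   61.4] [[326.5, 208.8], [322.7, 261.7], [322.1, 232.2], [327.3, 191.7], [327.3, 209.1]]
```

View pics/g1.png

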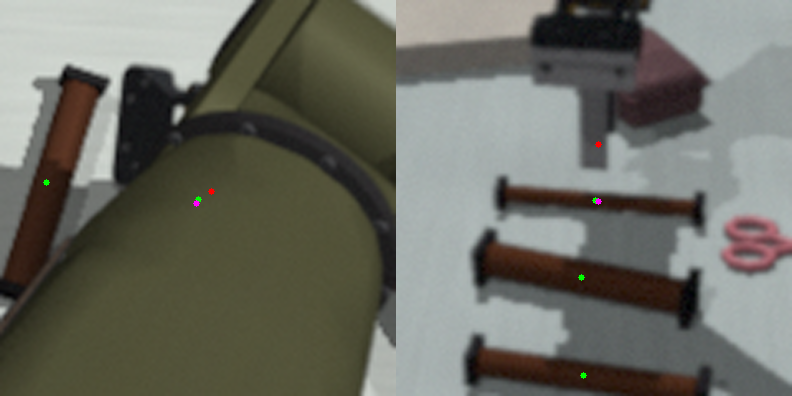

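The side crop shows the fingers over the thin rod, with the mark (597,201) on its axis and the rod between the jaws. The top view is blocked by the arm. Descend and grip.

```bash
python3 -m crank '[{"offset":[0.001,-0.001,-0.02],"spin":0},{"offset":[0.001,-0.001,-0.035],"spin":0},{"offset":[0.001,-0.001,-0.048],"spin":0},{"offset":[0.001,-0.001,-0.057],"spin":0},{"offset":[0.001,-0.001,-0.057],"spin":0},{"offset":[0.001,-0.001,-0.057],"spin":0},{"offset":[0.001,-0.001,-0.057],"spin":0},{"offset":[0.001,-0.001,-0.057],"spin":0}]'
python3 -m crank '[{"offset":[0,0,0],"spin":0},{"offset":[0,0,0],"spin":0},{"offset":[0,0,0],"spin":0},{"offset":[0,0,0],"spin":0},{"offset":[0,0,0],"spin":0},{"offset":[0,0,0],"spin":0},{"offset":[0,0,0],"spin":0},{"offset":[0,0,0],"spin":0}]' 0 40
```

```text
clock: 4.27
eef_pos: [474.7, -298.3, 5.7]
eef_rot: [3.138, -0.004, 3.036]
wrist_force: [0.3, -0.5, 1.3]
finger_gap: 47.0
clock: 4.93
eef_pos: [474.7, -298.3, 5.7]
eef_rot: [3.138, -0.004, 3.036]
wrist_force: [0.3, -0.1, 1.5]
finger_gap: 12.6
```

```bash
python3 -m crank '[{"offset":[0,0,0.02],"spin":0},{"offset":[0,0,0.05],"spin":0},{"offset":[0,0,0.09],"spin":0},{"offset":[0,0.02,0.12],"spin":0},{"offset":[0.003,0.055,0.13],"spin":1},{"offset":[0.006,0.095,0.13],"spin":2},{"offset":[0.009,0.135,0.13],"spin":2.6},{"offset":[0.012,0.175,0.13],"spin":2.6}]'
python3 -m crank '[{"offset":[0.003,0.04,0],"spin":0},{"offset":[0.005,0.08,0],"spin":0},{"offset":[0.007,0.12,0],"spin":0},{"offset":[0.009,0.16,0],"spin":0},{"offset":[0.011,0.2,0],"spin":0},{"offset":[0.013,0.24,0],"spin":0},{"offset":[0.015,0.28,0],"spin":0},{"offset":[0.017,0.32,0],"spin":0}]'
```

```text
clock: 5.6
eef_pos: [486.4, -121.7, 136.0]
eef_rot: [3.138, -0.004, 3.082]
wrist_force: [0.2, 0.5, 0.3]
finger_gap: 12.9
clock: 6.27
eef_pos: [503.1, 200.4, 136.0]
eef_rot: [3.138, -0.003, 3.082]
wrist_force: [0.8, -0.3, 0.7]
finger_gap: 13.0
```

```bash
python3 -m crank '[{"offset":[0.001,0.015,0],"spin":0},{"offset":[0.002,0.026,-0.01],"spin":0},{"offset":[0.002,0.031,-0.025],"spin":0},{"offset":[0.002,0.031,-0.04],"spin":0},{"offset":[0.002,0.031,-0.055],"spin":0},{"offset":[0.002,0.031,-0.055],"spin":0},{"offset":[0.002,0.031,-0.055],"spin":0},{"offset":[0.002,0.031,-0.055],"spin":0}]'
cat > look.py <<'E'
import sys
from h import *
ims=[]
for c,(x0,y0,w,h,k) in(("top",(130,180,140,100,2.8)),("side",(240,280,130,170,3))):
    p=manip.camera(c); im=p["pixels"][y0:y0+h,x0:x0+w,::-1]
    ims.append(cv2.resize(im,None,fx=k,fy=k,interpolation=cv2.INTER_CUBIC))
H=max(i.shape[0] for i in ims)
cv2.imwrite(sys.argv[1],np.hstack([cv2.copyMakeBorder(i,0,H-i.shape[0],0,0,cv2.BORDER_CONSTANT) for i in ims]))
s=manip.read_state(); print(s["eef_pos"].round(1),s["eef_rot"].round(3),s["wrist_force"].round(1))
E
python3 look.py pics/p1.png
```

```text
clock: 6.93
eef_pos: [505.4, 231.0, 81.6]
eef_rot: [3.138, -0.003, 3.081]
wrist_force: [-0.2, -0.2, -0.9]
finger_gap: 12.9
[505.5 231.2  82. ] [ 3.138e+00 -2.000e-03  3.081e+00] [-0.1  0.   0.1]
```

View pics/p1.png

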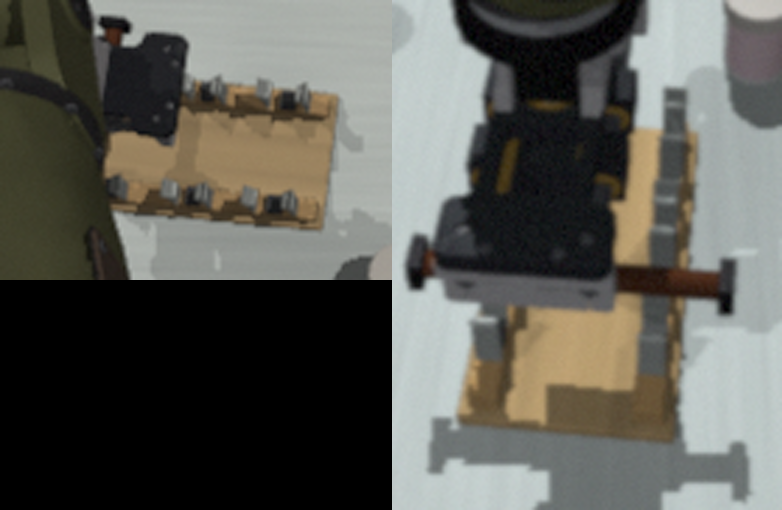

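```bash
python3 - <<'E'
from h import *
a=np.radians(-3.5);d=np.array([np.cos(a),np.sin(a),0])
for c in("top","side"):
    p=manip.camera(c); print(c,proj(p,[np.array([505.5,231.2,86.5])+s*76*d for s in(1,-1)]).round(1).tolist())
E
echo "seen side: (248.7,367.7) (351.7,375)  top: (171.4,188.9)"
```

```text
top [[170.1, 188.0], [159.6, 258.8]]
side [[247.0, 367.6], [350.1, 375.3]]
seen side: (248.7,367.7) (351.7,375)  top: (171.4,188.9)
```

The held rod's caps match the prediction within about 1.5 px (2–3 mm). Press down.

```bash
python3 -m crank '[{"offset":[0,0,-0.008],"spin":0},{"offset":[0,0,-0.012],"spin":0},{"offset":[0,0,-0.016],"spin":0},{"offset":[0,0,-0.020],"spin":0},{"offset":[0,0,-0.022],"spin":0},{"offset":[0,0,-0.024],"spin":0},{"offset":[0,0,-0.026],"spin":0},{"offset":[0,0,-0.026],"spin":0}]'
python3 -m crank '[{"offset":[0,0,-0.002],"spin":0},{"offset":[0,0,-0.004],"spin":0},{"offset":[0,0,-0.006],"spin":0},{"offset":[0,0,-0.008],"spin":0},{"offset":[0,0,-0.010],"spin":0},{"offset":[0,0,-0.012],"spin":0},{"offset":[0,0,-0.013],"spin":0},{"offset":[0,0,-0.013],"spin":0}]'
```

```text
clock: 7.8
eef_pos: [505.3, 231.3, 55.4]
eef_rot: [3.138, -0.003, 3.081]
wrist_force: [0.0, -0.0, -0.6]
finger_gap: 13.0
clock: 8.47
eef_pos: [505.4, 231.3, 42.1]
eef_rot: [3.138, -0.002, 3.081]
wrist_force: [2.3, 1.6, -4.7]
finger_gap: 13.0
```

```bash
python3 -m crank '[{"offset":[0,0,-0.001],"spin":0},{"offset":[0,0,-0.002],"spin":0},{"offset":[0,0,-0.003],"spin":0},{"offset":[0,0,-0.003],"spin":0},{"offset":[0,0,-0.003],"spin":0},{"offset":[0,0,-0.003],"spin":0},{"offset":[0,0,-0.003],"spin":0},{"offset":[0,0,-0.003],"spin":0}]'
```

```text
clock: 9.13
eef_pos: [505.4, 231.6, 40.4]
eef_rot: [3.137, -0.002, 3.082]
wrist_force: [-5.5, -1.1, 16.4]
finger_gap: 12.6
```

It's on the seat: 16 N upward at TCP z 40.4, where I expected about 40.7. Release and lift.

```bash
python3 -m crank '[{"offset":[0,0,0],"spin":0},{"offset":[0,0,0],"spin":0},{"offset":[0,0,0],"spin":0},{"offset":[0,0,0.0],"spin":0},{"offset":[0,0,0.015],"spin":0},{"offset":[0,0,0.04],"spin":0},{"offset":[0,0,0.075],"spin":0},{"offset":[0,0,0.105],"spin":0}]' 0.4
python3 -m crank '[{"offset":[-0.003,-0.04,0],"spin":-1},{"offset":[-0.006,-0.08,0],"spin":-2},{"offset":[-0.009,-0.12,0],"spin":-3},{"offset":[-0.012,-0.16,0],"spin":-4},{"offset":[-0.015,-0.2,0],"spin":-5},{"offset":[-0.018,-0.24,0],"spin":-6},{"offset":[-0.022,-0.28,0],"spin":-7},{"offset":[-0.026,-0.32,0],"spin":-7.6}]' 0.6
python3 - <<'E'
from h import *
p=manip.camera("side")
for d in manip.masks_of(p,"rod_middle")[:2]+manip.masks_of(p,"rod_thin")[:4]:
    vu=np.argwhere(d["mask"]); col=p["pixels"][d["mask"]].mean(0).round()
    print(round(d["conf"],2),col,back(p,[vu[:,::-1].mean(0)],13)[0].round(1),vu.min(0),vu.max(0))
s=manip.read_state(); print(s["eef_pos"],s["eef_rot"])
a=np.radians(-3.4);d=np.array([np.cos(a),np.sin(a),0])
print("pred thin home caps",proj(p,[np.array([505,231,45])+k*80*d for k in(1,-1)]).round(1).tolist())
E
python3 look.py pics/p2.png
```

```text
clock: 9.8
eef_pos: [505.2, 231.4, 146.7]
eef_rot: [3.138, -0.003, 3.081]
wrist_force: [0.4, 0.4, 0.2]
finger_gap: 37.7
clock: 10.47
eef_pos: [478.5, -90.4, 146.7]
eef_rot: [3.138, -0.003, 2.948]
wrist_force: [0.6, -0.1, -0.1]
finger_gap: 56.5
0.87 [58. 39. 30.] [480.9 -96.5  13. ] [250 287] [269 360]
0.22 [124. 120. 119.] [399.7 -15.6  13. ] [270 349] [307 374]
0.83 [101. 101.  99.] [315.5 201.   13. ] [347 388] [422 451]
0.63 [63. 45. 35.] [508.6 209.7  13. ] [375 247] [400 353]
0.58 [120.  77.  91.] [ 249.9 -404.9   13. ] [172 388] [202 437]
[478.75370522 -90.76965769 146.54750279] [ 3.13775152 -0.00318213  2.94464234]
pred thin home caps [[247.9, 383.5], [352.1, 391.3]]
[479.1 -88.3 146.5] [ 3.138e+00 -3.000e-03  2.948e+00] [-0.6 -0.6 -0.3]
```

View pics/p2.png

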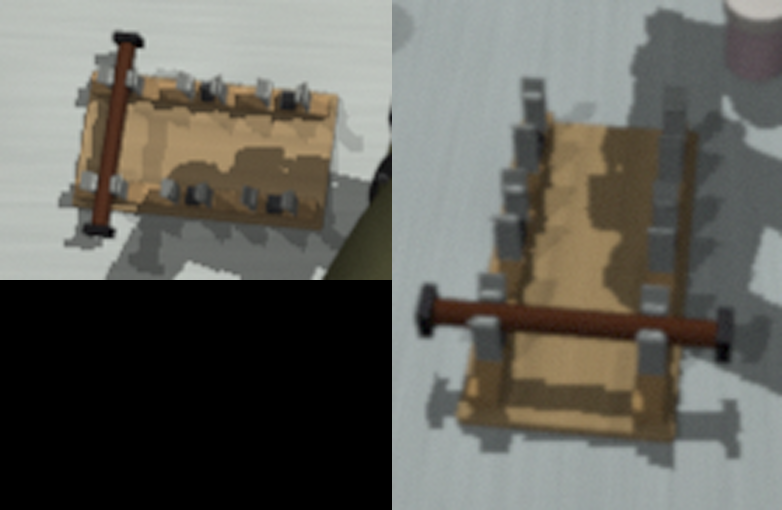

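Thin rod is home: side caps at about (251,383) and (351,392) against predictions of (248,383) and (352,391). Now the middle rod at about (480,-95).

```bash
python3 -m crank '[{"offset":[0.001,-0.005,-0.035],"spin":0},{"offset":[0.001,-0.005,-0.07],"spin":0},{"offset":[0.001,-0.005,-0.1],"spin":0},{"offset":[0.001,-0.005,-0.122],"spin":0},{"offset":[0.001,-0.005,-0.135],"spin":0},{"offset":[0.001,-0.005,-0.141],"spin":0},{"offset":[0.001,-0.005,-0.141],"spin":0},{"offset":[0.001,-0.005,-0.141],"spin":0}]'
python3 -m crank '[{"offset":[0,0,0],"spin":0},{"offset":[0,0,0],"spin":0},{"offset":[0,0,0],"spin":0},{"offset":[0,0,0],"spin":0},{"offset":[0,0,0],"spin":0},{"offset":[0,0,0],"spin":0},{"offset":[0,0,0],"spin":0},{"offset":[0,0,0],"spin":0}]' 0 40
```

```text
clock: 11.38
eef_pos: [480.5, -92.6, 6.1]
eef_rot: [3.138, -0.003, 2.95]
wrist_force: [0.7, -0.0, -0.2]
finger_gap: 56.4
clock: 12.05
eef_pos: [480.6, -92.7, 6.2]
eef_rot: [3.138, -0.003, 2.95]
wrist_force: [-0.0, 0.5, 3.3]
finger_gap: 19.0
```

```bash
python3 -m crank '[{"offset":[0,0,0.025],"spin":0},{"offset":[0,0,0.06],"spin":0},{"offset":[0,0,0.1],"spin":1},{"offset":[0.001,0.02,0.125],"spin":3},{"offset":[0.004,0.055,0.13],"spin":4},{"offset":[0.007,0.095,0.13],"spin":6},{"offset":[0.01,0.135,0.13],"spin":7.6},{"offset":[0.013,0.175,0.13],"spin":7.6}]'
python3 -m crank '[{"offset":[0.003,0.035,0],"spin":0},{"offset":[0.006,0.065,0],"spin":0},{"offset":[0.008,0.08,-0.01],"spin":0},{"offset":[0.008,0.085,-0.025],"spin":0},{"offset":[0.008,0.085,-0.04],"spin":0},{"offset":[0.008,0.085,-0.055],"spin":0},{"offset":[0.008,0.085,-0.055],"spin":0},{"offset":[0.008,0.085,-0.055],"spin":0}]'
```

```text
clock: 12.72
eef_pos: [493.4, 84.0, 136.4]
eef_rot: [3.137, -0.002, 3.083]
wrist_force: [0.5, -1.0, -1.0]
finger_gap: 19.1
clock: 13.38
eef_pos: [501.1, 168.9, 81.2]
eef_rot: [3.138, -0.004, 3.083]
wrist_force: [-0.5, -0.4, -0.5]
finger_gap: 18.8
```

```bash
python3 -m crank '[{"offset":[0,-0.0015,-0.006],"spin":0},{"offset":[0,-0.0015,-0.012],"spin":0},{"offset":[0,-0.0015,-0.016],"spin":0},{"offset":[0,-0.0015,-0.020],"spin":0},{"offset":[0,-0.0015,-0.022],"spin":0},{"offset":[0,-0.0015,-0.024],"spin":0},{"offset":[0,-0.0015,-0.026],"spin":0},{"offset":[0,-0.0015,-0.028],"spin":0}]'
python3 -m crank '[{"offset":[0,0,-0.002],"spin":0},{"offset":[0,0,-0.004],"spin":0},{"offset":[0,0,-0.006],"spin":0},{"offset":[0,0,-0.008],"spin":0},{"offset":[0,0,-0.010],"spin":0},{"offset":[0,0,-0.012],"spin":0},{"offset":[0,0,-0.014],"spin":0},{"offset":[0,0,-0.014],"spin":0}]'
python3 -m crank '[{"offset":[0,0,-0.001],"spin":0},{"offset":[0,0,-0.002],"spin":0},{"offset":[0,0,-0.003],"spin":0},{"offset":[0,0,-0.003],"spin":0},{"offset":[0,0,-0.003],"spin":0},{"offset":[0,0,-0.003],"spin":0},{"offset":[0,0,-0.003],"spin":0},{"offset":[0,0,-0.003],"spin":0}]'
```

```text
clock: 14.05
eef_pos: [501.5, 167.9, 53.8]
eef_rot: [3.137, -0.002, 3.083]
wrist_force: [-3.3, 3.5, 17.0]
finger_gap: 19.1
clock: 14.72
eef_pos: [501.3, 167.8, 39.1]
eef_rot: [3.137, -0.003, 3.083]
wrist_force: [3.5, 0.1, -7.6]
finger_gap: 18.9
clock: 15.38
eef_pos: [501.4, 167.9, 37.9]
eef_rot: [3.137, -0.003, 3.083]
wrist_force: [-10.3, -3.4, 24.8]
finger_gap: 19.1
```

Clicked and seated: -7.6 N after the snap, then +25 N on the seat. Release and go to the thick rod.

```bash
python3 -m crank '[{"offset":[0,0,0],"spin":0},{"offset":[0,0,0],"spin":0},{"offset":[0,0,0],"spin":0},{"offset":[0,0,0.0],"spin":0},{"offset":[0,0,0.015],"spin":0},{"offset":[0,0,0.04],"spin":0},{"offset":[0,0,0.075],"spin":0},{"offset":[0,0,0.108],"spin":0}]' 0.45
python3 -m crank '[{"offset":[-0.002,-0.04,0],"spin":-2},{"offset":[-0.004,-0.08,0],"spin":-4},{"offset":[-0.006,-0.12,0],"spin":-6},{"offset":[-0.008,-0.16,0],"spin":-8},{"offset":[-0.01,-0.2,0],"spin":-10},{"offset":[-0.012,-0.24,0],"spin":-12},{"offset":[-0.014,-0.28,0],"spin":-13.6},{"offset":[-0.016,-0.32,0],"spin":-13.6}]' 0.65
python3 - <<'E'
from h import *
p=manip.camera("side")
for n in("rod_thick","rod_middle","rod_thin"):
  for d in manip.masks_of(p,n)[:4]:
    vu=np.argwhere(d["mask"]); col=p["pixels"][d["mask"]].mean(0).round()
    print(n,round(d["conf"],2),col,back(p,[vu[:,::-1].mean(0)],16)[0].round(1),vu.min(0),vu.max(0))
a=np.radians(-3.4);d=np.array([np.cos(a),np.sin(a),0])
print("pred middle caps",proj(p,[np.array([501.3,167,45])+k*80*d for k in(1,-1)]).round(1).tolist())
s=manip.read_state(); print(s["eef_pos"],s["eef_rot"])
E
```

```text
clock: 16.05
eef_pos: [500.9, 167.7, 146.7]
eef_rot: [3.137, -0.004, 3.083]
wrist_force: [0.3, 0.6, -0.3]
finger_gap: 42.0
clock: 16.72
eef_pos: [484.4, -154.2, 146.6]
eef_rot: [3.137, -0.004, 2.844]
wrist_force: [0.5, 1.3, 0.5]
finger_gap: 61.3
rod_thick 0.66 [101.  97.  97.] [399.5 -12.6  16. ] [270 350] [307 374]
rod_thick 0.65 [53. 35. 26.] [ 483.3 -196.7   16. ] [218 289] [245 357]
rod_middle 0.83 [62. 45. 35.] [500.8 145.3  16. ] [339 256] [368 356]
rod_thin 0.77 [107. 107. 105.] [315.6 202.1  16. ] [347 389] [421 451]
rod_thin 0.69 [63. 44. 34.] [508.5 211.7  16. ] [375 247] [400 352]
rod_thin 0.52 [111.  67.  81.] [ 246.  -394.6   16. ] [173 389] [202 437]
pred middle caps [[256.4, 349.4], [353.4, 356.1]]
[ 484.60992253 -152.83894406  146.32167735] [ 3.1372217  -0.00486367  2.8438586 ]
```

```bash
python3 -m crank '[{"offset":[-0.001,-0.035,0],"spin":0},{"offset":[-0.001,-0.042,-0.03],"spin":0},{"offset":[-0.001,-0.042,-0.065],"spin":0},{"offset":[-0.001,-0.042,-0.1],"spin":0},{"offset":[-0.001,-0.042,-0.125],"spin":0},{"offset":[-0.001,-0.042,-0.141],"spin":0},{"offset":[-0.001,-0.042,-0.141],"spin":0},{"offset":[-0.001,-0.042,-0.141],"spin":0}]'
python3 -m crank '[{"offset":[0,0,0],"spin":0},{"offset":[0,0,0],"spin":0},{"offset":[0,0,0],"spin":0},{"offset":[0,0,0],"spin":0},{"offset":[0,0,0],"spin":0},{"offset":[0,0,0],"spin":0},{"offset":[0,0,0],"spin":0},{"offset":[0,0,0],"spin":0}]' 0 40
```

```text
clock: 17.58
eef_pos: [483.7, -193.6, 5.3]
eef_rot: [3.137, -0.006, 2.845]
wrist_force: [-0.1, -0.4, 0.1]
finger_gap: 60.6
clock: 18.25
eef_pos: [483.9, -193.7, 5.6]
eef_rot: [3.137, -0.006, 2.845]
wrist_force: [-2.4, 0.3, 6.4]
finger_gap: 24.9
```

```bash
python3 -m crank '[{"offset":[0,0,0.025],"spin":0},{"offset":[0,0,0.06],"spin":0},{"offset":[0,0,0.1],"spin":2},{"offset":[0.001,0.02,0.125],"spin":5},{"offset":[0.003,0.055,0.13],"spin":8},{"offset":[0.005,0.095,0.13],"spin":11},{"offset":[0.007,0.135,0.13],"spin":13.6},{"offset":[0.009,0.175,0.13],"spin":13.6}]'
python3 -m crank '[{"offset":[0.002,0.04,0],"spin":0},{"offset":[0.004,0.075,0],"spin":0},{"offset":[0.005,0.105,0],"spin":0},{"offset":[0.005,0.121,-0.01],"spin":0},{"offset":[0.005,0.121,-0.03],"spin":0},{"offset":[0.005,0.121,-0.05],"spin":0},{"offset":[0.005,0.121,-0.055],"spin":0},{"offset":[0.005,0.121,-0.055],"spin":0}]'
```

```text
clock: 18.92
eef_pos: [492.5, -17.1, 135.7]
eef_rot: [3.137, -0.006, 3.085]
wrist_force: [0.8, 0.1, -0.1]
finger_gap: 25.1
clock: 19.58
eef_pos: [496.6, 103.7, 79.4]
eef_rot: [3.138, -0.009, 3.085]
wrist_force: [0.0, 0.0, -1.1]
finger_gap: 25.1
```

```bash
python3 -m crank '[{"offset":[0.001,0,-0.006],"spin":0},{"offset":[0.001,0,-0.012],"spin":0},{"offset":[0.001,0,-0.016],"spin":0},{"offset":[0.001,0,-0.020],"spin":0},{"offset":[0.001,0,-0.022],"spin":0},{"offset":[0.001,0,-0.024],"spin":0},{"offset":[0.001,0,-0.026],"spin":0},{"offset":[0.001,0,-0.028],"spin":0}]'
python3 -m crank '[{"offset":[0,0,-0.002],"spin":0},{"offset":[0,0,-0.004],"spin":0},{"offset":[0,0,-0.006],"spin":0},{"offset":[0,0,-0.008],"spin":0},{"offset":[0,0,-0.010],"spin":0},{"offset":[0,0,-0.012],"spin":0},{"offset":[0,0,-0.015],"spin":0},{"offset":[0,0,-0.015],"spin":0}]'
python3 -m crank '[{"offset":[0,0,-0.001],"spin":0},{"offset":[0,0,-0.002],"spin":0},{"offset":[0,0,-0.003],"spin":0},{"offset":[0,0,-0.003],"spin":0},{"offset":[0,0,-0.003],"spin":0},{"offset":[0,0,-0.003],"spin":0},{"offset":[0,0,-0.003],"spin":0},{"offset":[0,0,-0.003],"spin":0}]'
```

```text
clock: 20.25
eef_pos: [498.8, 104.0, 52.9]
eef_rot: [3.137, -0.006, 3.085]
wrist_force: [-2.9, -0.7, 19.7]
finger_gap: 25.2
clock: 20.92
eef_pos: [498.7, 104.0, 37.4]
eef_rot: [3.137, -0.006, 3.085]
wrist_force: [3.7, 0.4, -7.9]
finger_gap: 25.1
clock: 21.58
eef_pos: [498.4, 104.0, 34.5]
eef_rot: [3.137, -0.006, 3.085]
wrist_force: [-5.3, -0.5, 5.7]
finger_gap: 25.2
```

```bash
python3 -m crank '[{"offset":[0,0,-0.001],"spin":0},{"offset":[0,0,-0.001],"spin":0},{"offset":[0,0,-0.001],"spin":0},{"offset":[0,0,-0.001],"spin":0},{"offset":[0,0,-0.001],"spin":0},{"offset":[0,0,-0.001],"spin":0},{"offset":[0,0,-0.001],"spin":0},{"offset":[0,0,-0.001],"spin":0}]'
python3 -m crank '[{"offset":[0,0,0],"spin":0},{"offset":[0,0,0],"spin":0},{"offset":[0,0,0],"spin":0},{"offset":[0,0,0.0],"spin":0},{"offset":[0,0,0.015],"spin":0},{"offset":[0,0,0.04],"spin":0},{"offset":[0,0,0.075],"spin":0},{"offset":[0,0,0.108],"spin":0}]' 0.5
python3 -m crank '[{"offset":[0,-0.04,0.01],"spin":0},{"offset":[0,-0.08,0.02],"spin":0},{"offset":[0,-0.12,0.03],"spin":0},{"offset":[0,-0.16,0.04],"spin":0},{"offset":[0,-0.2,0.04],"spin":0},{"offset":[0,-0.24,0.04],"spin":0},{"offset":[0,-0.28,0.04],"spin":0},{"offset":[0,-0.3,0.04],"spin":0}]'
python3 look.py pics/end.png
python3 - <<'E'
from h import *
p=manip.camera("side");a=np.radians(-3.4);d=np.array([np.cos(a),np.sin(a),0])
for n,c in(("rod_thin",(505,231,45)),("rod_middle",(501.3,167,45)),("rod_thick",(497.7,103,45))):
    print(n,"home",proj(p,[c,(c[0],c[1],55)]).round(1).tolist(),"seen",[(np.argwhere(m["mask"])[:,::-1].mean(0).round(1).tolist(),round(m["conf"],2)) for m in manip.masks_of(p,n)[:3]])
for n in("bead_jar","spool","bangle","pliers"): print(n,[np.round(x["location"]) for x in manip.search_frame(p,n)[:1]])
E
```

```text
clock: 22.25
eef_pos: [498.4, 104.0, 34.4]
eef_rot: [3.137, -0.006, 3.085]
wrist_force: [-7.9, -0.2, 14.8]
finger_gap: 24.8
clock: 22.92
eef_pos: [498.0, 104.0, 143.4]
eef_rot: [3.137, -0.007, 3.085]
wrist_force: [-0.2, -0.5, 0.5]
finger_gap: 47.3
clock: 23.58
eef_pos: [497.5, -199.8, 183.3]
eef_rot: [3.138, -0.007, 3.083]
wrist_force: [0.9, -0.5, -0.7]
finger_gap: 47.4
[ 497.6 -198.9  183. ] [ 3.137 -0.008  3.081] [ 0.2  0.4 -0.6]
rod_thin home [[299.6, 387.3], [299.3, 383.6]] seen [([418.2, 385.5], 0.65), ([301.8, 387.2], 0.6), ([413.0, 187.4], 0.53)]
rod_middle home [[304.5, 352.7], [304.3, 348.9]] seen [([306.9, 352.6], 0.83)]
rod_thick home [[308.8, 322.5], [308.6, 318.7]] seen [([307.9, 322.1], 0.72)]
bead_jar [array([403.,  19.,  55.])]
spool [array([670.,  13.,  36.])]
bangle [array([702., 132.,   9.])]
pliers [array([ 721., -148.,    9.])]
```

View pics/end.png

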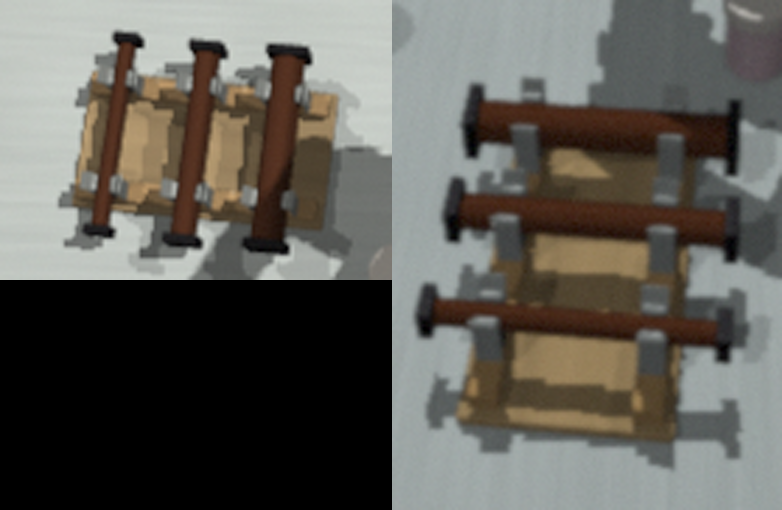

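The final picture shows all three rods down between their jaws, thin, middle, thick from left to right (top crop about (112,135), (192,145), (277,150)). Mask centres are within 2.5 px of the home projections.

```bash
python3 -c "
from cell import manip
print(manip.sign_off())"
```

```text
the job is handed in; nothing more can be done
None
```

I put all three dark rods into the rack in size order (thin left, middle in the middle, thick right), pressed each down onto its seat, let go, and handed the job in at about 24 s of the 72 s allowed.

- **Seating:** The middle and thick rods showed the full click: 17–20 N going in, then about 8 N of downward pull past the lips. The thin rod's entry force fell between readings, but it showed the same downward pull (about 5 N). All three then stopped at 15–25 N on the seat, at the tool height expected for rods clicked home.
- **Final side view:** The rods' centres are within about 0.5 px of home vertically and 2.5 px (roughly 4 mm) along the rod. No rod looks tilted in either view. Because camera calibration is only good to about 2 mm, the 3 mm height limit rests mainly on the press heights and forces.
- **Other objects:** The jar, spool, bangle and pliers read within about 5 mm of where they started, which is the detector's noise. The white and pink look-alikes were not touched.
- **Disagreements:** The two cameras differed by about 0.6° on the rack's angle and 1 mm on its position. The detector also gave a few low-confidence false hits on other objects, which I ruled out by colour and place.

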